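Restock the spice box and hold its cover half open

TASK

Put the two spare spice jars from the worktop upright into the two empty cells of the spice box, leaving the cover fully back until they are in and the jars that are already there in their places. Then take the cover by its bar and lower it, without letting it fall, until it is open by 45 degrees, and keep holding it there by the bar so that I can check the jars clear it: finish while still holding it, since it falls shut if let go. Leave the other things on the worktop alone.

Things in the scene. Friction and masses are not known exactly. Their poses are not given: they have to be found in the camera images.
- spice_box: fixed timber base 110 mm deep (x), 268 wide (y), 60 high, plus its hinged cover; origin under the base's centre, x to the hinge at the back, z up. One row of four square cells, 54 mm wide inside, 62 mm apart, walls up to 53 mm and floors 12 mm above the worktop. Cover: timber front panel 70 mm high, clear top and cheeks; its front edge is 114 mm from the hinge line
- cover (a joint): opening angle of the cover, rad: 0 shut, 2.2 fully open (leaning back on its stop, where it stays and where it starts). It turns freely about the hinge line (along the box's y axis through hinge_mid), weighs about 0.32 kg and falls shut by its own weight from anywhere below about 1 rad
- hinge_mid (a point): middle of the hinge line, fixed to the box 52 mm behind its centre and 62 mm above the worktop
- cover_bar (a point): middle of the steel bar on the cover's front panel: round, 10 mm thick, 120 long, parallel to the hinge, axis 36 mm off the panel, on two posts 100 mm apart; the fingers can close round it and it can turn between them. Cover shut: 150 mm in front of the hinge line, 20 above it; fully open: 104 mm behind, 109 above, panel's outer face up and back
- cell_1 (a point): centre of the floor of cell 1 (cell 1 is the leftmost, at the box's +y end, cell 4 the rightmost), 12 mm above the worktop; a seated jar's origin lies here
- cell_2 (a point): centre of the floor of cell 2 (cell 1 is the leftmost, at the box's +y end, cell 4 the rightmost), 12 mm above the worktop; a seated jar's origin lies here
- cell_3 (a point): centre of the floor of cell 3 (cell 1 is the leftmost, at the box's +y end, cell 4 the rightmost), 12 mm above the worktop; a seated jar's origin lies here
- cell_4 (a point): centre of the floor of cell 4 (cell 1 is the leftmost, at the box's +y end, cell 4 the rightmost), 12 mm above the worktop; a seated jar's origin lies here
- jar_a: a closed spice jar, 45 mm in diameter and 106 mm tall, clear with a red screw cap (cap is the top 25 mm or so); origin at the centre of its underside, z up along the jar. At the start it already stands in one of the box's four cells (which one varies): leave it there
- jar_b: a closed spice jar, 45 mm in diameter and 106 mm tall, clear with a red screw cap (cap is the top 25 mm or so); origin at the centre of its underside, z up along the jar. At the start it already stands in one of the box's four cells (which one varies): leave it there
- jar_c: a closed spice jar, 45 mm in diameter and 106 mm tall, clear with a red screw cap (cap is the top 25 mm or so); origin at the centre of its underside, z up along the jar. At the start it is one of the two spares standing on the worktop, one to the left and one to the right of the box
- jar_d: a closed spice jar, 45 mm in diameter and 106 mm tall, clear with a red screw cap (cap is the top 25 mm or so); origin at the centre of its underside, z up along the jar. At the start it is one of the two spares standing on the worktop, one to the left and one to the right of the box
- salt_shaker: salt shaker with a grey top, 44 mm in diameter, 90 mm tall, to the right behind the box (a bystander, leave it alone); origin at the centre of its underside
- mug: speckled mug, 90 mm tall, to the right at the back (a bystander, leave it alone); origin at the centre of its underside
- tomato_tin: round food tin, 76 mm in diameter, 58 mm tall, at the front left (a bystander, leave it alone); origin at the centre of its underside
- sardine_tin: flat tin, 63x105x23 mm, at the front right (a bystander, leave it alone); origin at the centre of its underside
Mind the look-alikes: they are no part of the job. Leave any yellow look-alike of the jar_c alone. Leave any green or purple look-alike of the jar_d alone.

How it is judged:
By the outcome, as a careful person would: the job done as asked, in the order asked, and still so for the second after the job is handed in, while the arm keeps its last pose, push and grip.
It also fails if it takes over 69 s, if anything falls off the work surface, if the arm or the gripper's body presses on something with over 40 N, if the wrist force passes 120 N, or if a joint passes its speed limit or range.

ROBOT

A 6-joint arm with a two-finger parallel gripper is mounted at the origin on a cart in front of the work surface, level with it; the furniture and walls round the work are solid. World frame = base frame: x ahead of the robot, y to its left, z up, the work surface at z = 0. Lengths are in m, angles in degrees, forces in N, time in s.
With the tool pointing down it reaches from about 0.25 to 0.725 m from the base axis. Payload 9.7 kg.
Tool frame: the origin (TCP) lies between the finger pads, 19 mm behind the fingertips; this is the grasp point; z points along the fingers, y is the line along which they close (so a half turn about z gives the same grasp; the last joint's range is limited). The gripper opens to 85 mm and grips with 20 to 120 N. Pads are 22 mm wide; open, the fingers measure 114 mm over their backs; the gripper's body (76 mm by 85 mm) begins 54 mm behind the grasp point. The pads swing forward as they close: fully open they stand 13 mm farther back than shut.
Start: joints at [-71.104, 4.979, 10.078, 95.1, 0, 90], TCP at [0.178, -0.52, 0.25] pointing down, gripper open.
Joint ranges: [-179.16, 179.16], [-48.56, 103.87], [-65.8, 70.77], [-126.05, 130.52], [-82.76, 87.17], [-180, 180]. Speed limits (degrees/s): [127.2, 127.2, 147.25, 180, 180, 180].

INTERFACE

Orientations are given as [roll, pitch, yaw] about the fixed x, y, z axes, in that order (R = Rz(yaw) Ry(pitch) Rx(roll)).
In Python, from workcell import bot gives the robot as it stands.
- The arm moves only by the tool step_arm, never from a script. Its argument "targets" is a list of rows, each a list of 3 entries, a list of its own where there are three numbers: the opening, from 0 (shut) to 1 (fully open), then the shift along the world's x, y, z in mm, then the turn, a rotation vector about the world's x, y, z in rad. In form: [[grip, [tx, ty, tz], [wx, wy, wz]], ...]. A call has 1 to 8 rows; each row is the pose to reach, as a shift and turn from the pose commanded when the call began; what a row does not reach only later rows make up. A row lasts 1/10 s, in which the tool goes at most 50 mm and 8.59 degrees, less where a joint would pass 70% of its speed; a pose out of reach is approached as far as the arm can. A call with a gripper value outside its range is refused whole. The fingers move at their own pace and stop on an object; "force" is the grip in N (left out, the last holds). Time passes only in rows, so rows that repeat a pose let the fingers close. It gives the time, the measured TCP pose, the force, the opening and the grip force at its end, in the units of the state.
- bot.get_obs(): the state, without advancing time (a new reading comes with each control period).
- bot.camera(name): name is "side" or "top"; returns (picture, depth): 480x640x3 uint8, red, green, blue; 480x640 float32, m along the optical axis (not along the pixel's ray), 0 where there is no reading.
- bot.camera_params(name): a dict with "K" (3x3 intrinsics, pixels), "R" (3x3) and "t" (3): a world point X has camera coordinates R X + t. Camera axes: x right, y down, z forward; pixel columns grow to the right and rows downward; lengths in m; the calibration is good to about 2 mm. A picture is of the moment at which its call begins. camera_params takes no time and is no camera call.
- bot.job_done(): hands the job in; it is judged then, once.
The state is a dict: "time": time; "q": joint angles; "qd": joint speeds; "joint_efforts": joint torques, N m; "ee_pos": TCP position; "tcp_rot": TCP orientation; "wrist_force": force on the tool from outside, world axes, zero at the start; "torque": the same for the moment, N m; "opening": finger opening in m; "grasp_force": force on a finger pad.
Only numpy, scipy, OpenCV 4.12 (cv2) and the standard library are available. Lean on these libraries where they do the work, as an engineer would, in place of code of your own. Each camera call takes 0.05 s, during which the arm holds its last target. There are 200 camera calls.

## Working session

There is one attempt and no reset: what is moved stays moved. The work goes in short steps, Python scripts to look and compute and a tool call to move; the robot and the scene stay as the last step left them, time stands still between calls to the robot, and variables do not carry over. Pictures are saved under pics/ and viewed, at most 10 in all, crops included, and the job is handed in when it is done.

Besides the shell and the picture viewer there is one more tool, called by a JSON object that holds its "method" and its "body". step_arm: Moves the arm, as the interface text tells. Its arguments: {"type":"object","properties":{"targets":{"type":"array","items":{"type":"array"}},"force":{"type":"number"}},"required":["targets"]}

```bash
mkdir -p pics
cat > h.py <<'E'
import numpy as np, cv2
from workcell import bot
def snap(n,tag):
    im,d=bot.camera(n); cv2.imwrite(f'pics/{tag}.png',im[:,:,::-1]); np.save(f'pics/{tag}.npy',d); return im,d
def P(n,d,u,v,r=1):
    c=bot.camera_params(n);K,R,t=map(np.array,(c['K'],c['R'],c['t']))
    w=d[v-r:v+r+1,u-r:u+r+1]; w=w[w>0]
    z=np.median(w) if len(w) else 0
    return R.T@(z*np.linalg.inv(K)@[u,v,1]-t.ravel())
def ray(n,u,v,h):
    c=bot.camera_params(n);K,R,t=map(np.array,(c['K'],c['R'],c['t']))
    o=-R.T@t.ravel(); q=R.T@np.linalg.inv(K)@[u,v,1]
    return o+q*(h-o[2])/q[2]
def pix(n,X):
    c=bot.camera_params(n);K,R,t=map(np.array,(c['K'],c['R'],c['t']))
    p=K@(R@np.array(X)+t.ravel()); return p[:2]/p[2]
E
python3 - <<'E'
from h import *
np.set_printoptions(precision=3,suppress=True)
for n in('top','side'):
    snap(n,n+'0'); c=bot.camera_params(n); R=np.array(c['R']); print(n,-R.T@np.array(c['t']).ravel(),R[2])
print(bot.get_obs())
E
```

```text
top [-0.079  0.154  1.619] [ 0.346 -0.086 -0.934]
side [ 0.804 -0.432  1.137] [-0.274  0.364 -0.89 ]
{'time': 0.1, 'q': array([-71.104,   5.008,  10.04 ,  95.099,   0.001,  90.   ]), 'qd': array([-0.037, -0.001,  0.111,  0.102,  0.067,  0.032]), 'joint_efforts': array([  0.001, -52.156,  46.566,   0.016,   0.   ,   0.   ]), 'ee_pos': array([ 0.178, -0.52 ,  0.249]), 'tcp_rot': array([-179.934,   -0.001,   18.896]), 'wrist_force': array([0.23 , 0.457, 0.62 ]), 'torque': array([ 0.022,  0.034, -0.005]), 'grasp_force': 0.0, 'opening': 0.08534957834076856}
```

View pics/top0.png

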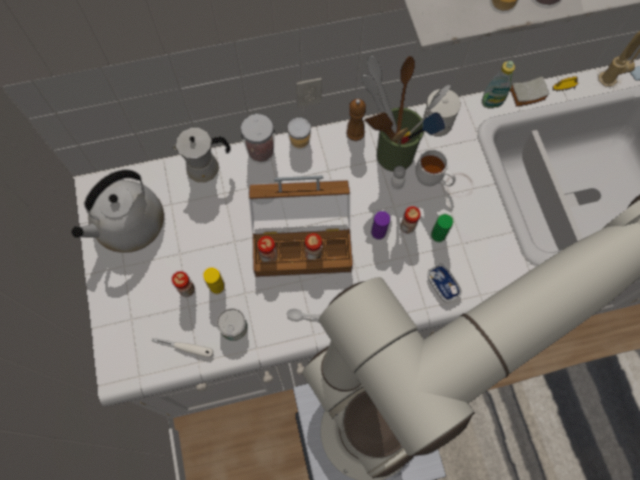

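View pics/side0.png

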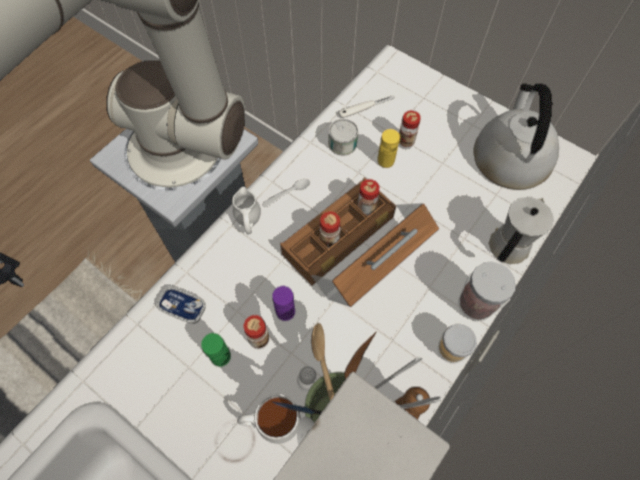

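Top view: red-capped spares are at (181,281) on the left and (411,215) on the right. The look-alikes are yellow (213,280), purple (381,225) and green (442,228). The box jars are at (266,243) and (314,243), which looks like cells 1 and 3. I'll confirm this in a crop.

Run:
```python
from h import *
np.set_printoptions(precision=3,suppress=True)
im=cv2.imread('pics/top0.png')[165:310,165:465]
cv2.imwrite('pics/c1.png',cv2.resize(im,None,fx=2.66,fy=2.66,interpolation=cv2.INTER_CUBIC))
# red caps: top plane centroid from depth
for n in('top','side'):
    im=cv2.imread(f'pics/{n}0.png'); d=np.load(f'pics/{n}0.npy')
    c=bot.camera_params(n);K,R,t=map(np.array,(c['K'],c['R'],c['t']))
    v,u=np.mgrid[:480,:640]; W=(np.stack([u,v,np.ones_like(u)],-1)@np.linalg.inv(K).T*d[...,None]-t.ravel())@R
    np.save(f'pics/{n}W.npy',W)
    h=cv2.cvtColor(im,cv2.COLOR_BGR2HSV)
    m=(((h[...,0]<8)|(h[...,0]>172))&(h[...,1]>150)&(h[...,2]>70)&(W[...,2]>.06)&(W[...,2]<.15)).astype(np.uint8)
    k,l,s,ce=cv2.connectedComponentsWithStats(m)
    for i in range(1,k):
        if s[i,4]<40: continue
        p=W[l==i]; zt=np.percentile(p[:,2],90); q=p[p[:,2]>zt-.008]; 
        print(n,ce[i],s[i,4],'ztop',zt,'ctr',(q.min(0)+q.max(0))/2,np.median(q,0),q.max(0)-q.min(0))
    # yellow green purple + box
    for nm,lo,hi in(('yel',20,35),('grn',50,80),('pur',125,150)):
        m=(h[...,0]>=lo)&(h[...,0]<=hi)&(h[...,1]>120)&(W[...,2]>.05)&(W[...,2]<.15)
        m=m.astype(np.uint8);k,l,s,ce=cv2.connectedComponentsWithStats(m)
        for i in range(1,k):
            if s[i,4]<60: continue
            p=W[l==i]; zt=np.percentile(p[:,2],90); q=p[p[:,2]>zt-.008]; print(nm,n,ce[i],zt,(q.min(0)+q.max(0))/2)
```

```text
top [411.261 215.174] 115 ztop 0.11061295604699807 ctr [ 0.505 -0.25   0.108] [ 0.501 -0.247  0.107] [0.041 0.039 0.011]
top [312.916 242.213] 155 ztop 0.12259081686419698 ctr [0.487 0.027 0.122] [0.485 0.027 0.118] [0.045 0.042 0.015]
top [265.663 245.07 ] 187 ztop 0.1225262266055241 ctr [0.508 0.148 0.122] [0.507 0.15  0.119] [0.046 0.043 0.015]
top [181.298 280.461] 141 ztop 0.11103223145215192 ctr [0.467 0.382 0.11 ] [0.466 0.379 0.107] [0.042 0.038 0.013]
yel top [212.556 277.933] 0.1096001228793194 [0.46  0.302 0.108]
grn top [442.53 225.06] 0.10914884225395136 [ 0.462 -0.328  0.11 ]
pur top [380.623 222.402] 0.11027822539005093 [ 0.508 -0.167  0.11 ]
side [410.55  121.161] 149 ztop 0.1090169514066621 ctr [0.471 0.377 0.106] [0.473 0.37  0.106] [0.038 0.04  0.01 ]
side [368.691 189.886] 220 ztop 0.12027832971211129 ctr [0.507 0.142 0.118] [0.508 0.14  0.118] [0.043 0.04  0.011]
side [329.341 222.168] 232 ztop 0.12014820795988723 ctr [0.486 0.024 0.119] [0.488 0.018 0.118] [0.043 0.045 0.013]
side [255.068 327.968] 221 ztop 0.10872272253643142 ctr [ 0.507 -0.257  0.106] [ 0.512 -0.259  0.106] [0.041 0.04  0.01 ]
yel side [389.163 142.977] 0.10815821923936737 [0.461 0.297 0.106]
grn side [214.346 347.423] 0.1086272478587701 [ 0.465 -0.335  0.106]
pur side [282.998 300.413] 0.10860071692722309 [ 0.512 -0.173  0.106]
```

View pics/c1.png

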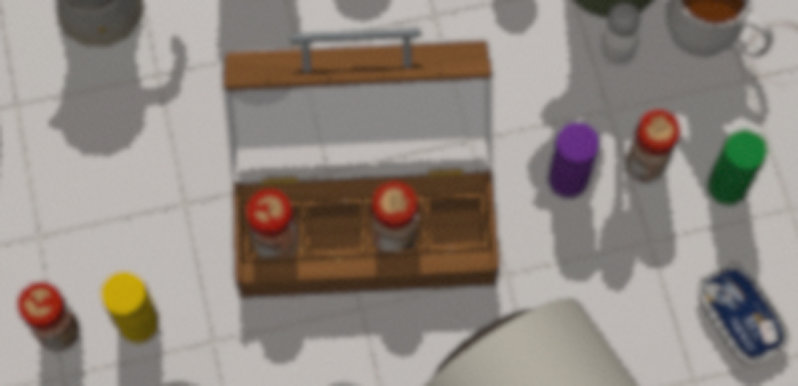

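The crop confirms cells 1 and 3 are occupied and 2 and 4 are empty. The spares are the two red caps at crop (42,305) and (658,130). Next I'll get the box pose, bar and bystander clearances.

```bash
python3 - <<'E'
from h import *
np.set_printoptions(precision=4,suppress=True)
A=[]
for n in('top','side'):
    W=np.load(f'pics/{n}W.npy').reshape(-1,3)
    m=(W[:,2]>.046)&(W[:,2]<.066)&(W[:,0]>.38)&(W[:,0]<.62)&(W[:,1]>-.09)&(W[:,1]<.25)
    p=W[m]; r=cv2.minAreaRect(p[:,:2].astype(np.float32)*1000); print(n,m.sum(),r); print(cv2.boxPoints(r))
    b=(W[:,2]>.135)&(W[:,2]<.19)&(W[:,0]>.55)&(W[:,0]<.75)&(W[:,1]>-.1)&(W[:,1]<.25)
    p=W[b]; r=cv2.minAreaRect(p[:,:2].astype(np.float32)*1000); print('cover',r, p[:,2].max())
    b=b&(W[:,2]>.165);p=W[b];print('hi',len(p),p.mean(0),p.min(0),p.max(0))
# bar from top px endpoints, at z .171
for n,uv in(('top',[(276,179.5),(322,178)]),('side',[(371,266),(416,232)])): print(n,[ray(n,*q,.171) for q in uv])
# predicted reprojection of candidate pose (avg of jars)
E
cat > p.py <<'E'
from h import *
import sys
def draw(x,y,yaw,th,tag,names=('top','side')):
    a=np.radians(yaw);ex=np.array([np.cos(a),np.sin(a),0]);ey=np.array([-ex[1],ex[0],0])
    o=np.array([x,y,0]);z=np.array([0,0,1]);H=o+.052*ex+.062*z;c,s=np.cos(th),np.sin(th)
    cov=lambda f,u,w:H-(f*c-u*s)*ex+(f*s+u*c)*z+w*ey
    out=[]
    for n in names:
        im=cv2.imread(f'pics/{tag}_{n}.png' if tag else f'pics/{n}0.png')
        S=4;u0,v0=pix(n,o+.07*ex+.05*z)-np.array([50,75]); u0,v0=int(u0),int(v0)
        im=cv2.resize(im[v0:v0+150,u0-45+0:u0+145-45+0+0] if 0 else im[v0:v0+150,u0-0:u0+100],None,fx=S,fy=S,interpolation=cv2.INTER_CUBIC)
        def L(A,B,col): 
            q=[tuple(np.round((pix(n,X)-[u0,v0]+.5)*S).astype(int).tolist()) for X in(A,B)]; cv2.line(im,*q,col,1)
        C=[o+i*.055*ex+j*.134*ey+.06*z for i,j in((1,1),(1,-1),(-1,-1),(-1,1))]
        for i in range(4): L(C[i],C[(i+1)%4],(255,255,0))
        L(cov(.15,.02,-.06),cov(.15,.02,.06),(0,255,0))
        for k in range(4):
            C=[o+(i*.027)*ex+(.093-.062*k+j*.027)*ey+.053*z for i,j in((1,1),(1,-1),(-1,-1),(-1,1))]
            for i in range(4): L(C[i],C[(i+1)%4],(255,0,255))
        out.append(im)
    cv2.imwrite(f'pics/fit{tag}.png',np.hstack(out))
E
```

```text
top 2490 ((535.2857666015625, 48.83013153076172), (268.34112548828125, 202.50888061523438), 79.87117767333984)
[[ 412.0139  -65.4426]
 [ 611.3666 -101.0562]
 [ 658.5576  163.1028]
 [ 459.2049  198.7164]]
cover ((624.3924560546875, 31.9893798828125), (267.584228515625, 58.55267333984375), 78.55516052246094) 0.18760600248194234
hi 195 [0.6446 0.0288 0.1748] [ 0.6263 -0.034   0.165 ] [0.662  0.0907 0.1876]
side 3016 ((504.955078125, 50.74573516845703), (271.76080322265625, 142.63470458984375), 78.13408660888672)
[[407.2217 -67.5667]
 [546.8085 -96.8955]
 [602.6885 169.0582]
 [463.1017 198.387 ]]
cover ((623.2467651367188, 28.762359619140625), (268.1097106933594, 54.40977096557617), 79.77659606933594) 0.1800763750031388
hi 301 [0.6448 0.0215 0.1751] [ 0.627  -0.0389  0.1652] [0.6603 0.087  0.1801]
top [array([0.6562, 0.0848, 0.171 ]), array([ 0.6323, -0.0332,  0.171 ])]
side [array([ 0.6302, -0.0344,  0.171 ]), array([0.66  , 0.0835, 0.171 ])]
```

Box pose: centre about (0.490, 0.055), yaw about -10.7°. The bar, the rim and the seated jars all agree on this within about 2 mm. Cell 2 is at (0.496, 0.0855) and cell 4 at (0.473, -0.036). I'll start with the right spare at (0.506, -0.2535).

{"method": "step_arm", "body": {"targets": [[1,[328,266,0],[0,0,1.054]],[1,[328,266,0],[0,0,1.054]],[1,[328,266,0],[0,0,1.054]],[1,[328,266,0],[0,0,1.054]],[1,[328,266,0],[0,0,1.054]],[1,[328,266,0],[0,0,1.054]],[1,[328,266,0],[0,0,1.054]],[1,[328,266,0],[0,0,1.054]]], "force": 40}}

```text
time: 0.9
ee_pos: [0.49, -0.2667, 0.2498]
tcp_rot: [-180.0, -0.0, 79.6]
wrist_force: [0.7, -0.6, -0.5]
opening: 0.0858
grasp_force: 0.0
```

{"method": "step_arm", "body": {"targets": [[1,[0,0,0],[0,0,0]],[1,[0,0,0],[0,0,0]]]}}

```text
time: 1.1
ee_pos: [0.4894, -0.2674, 0.2493]
tcp_rot: [-179.9, -0.0, 79.4]
wrist_force: [0.5, -0.5, -0.1]
opening: 0.0856
grasp_force: 0.0
```

Run:
```python
from h import *
snap('top','a_top');snap('side','a_side')
np.set_printoptions(precision=4,suppress=True)
for n in('top','side'):
    im=cv2.imread(f'pics/a_{n}.png');d=np.load(f'pics/a_{n}.npy')
print(bot.get_obs()['ee_pos'])
from p import draw
draw(.490,.055,-10.7,2.2,'')
```

```text
[ 0.4883 -0.2688  0.2498]
```

View pics/fit.png

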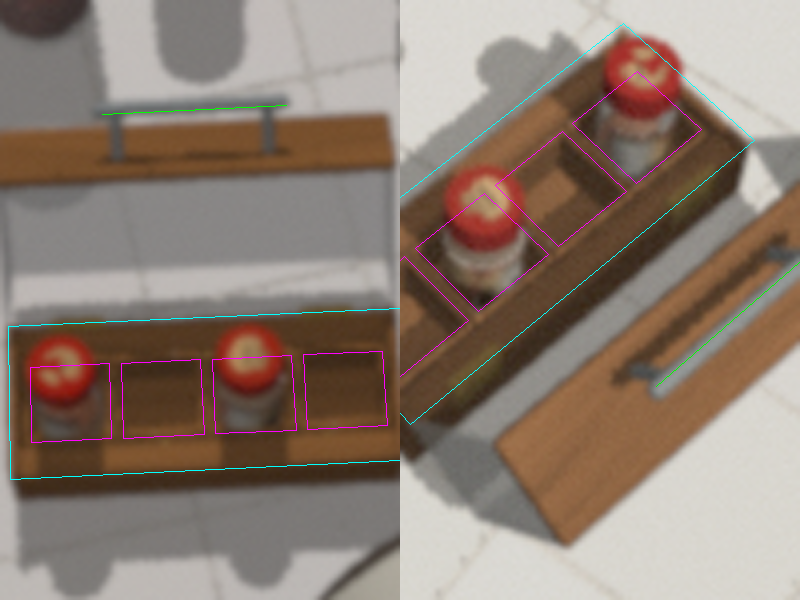

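The overlay shows the model on the cells and bar to within about 1 px, with cells 2 and 4 empty. Finishing the approach and grasping.

{"method": "step_arm", "body": {"targets": [[1,[17,14,0],[0,0,0]],[1,[17,14,-50],[0,0,0]],[1,[17,14,-100],[0,0,0]],[1,[17,14,-130],[0,0,0]],[1,[17,14,-150],[0,0,0]],[1,[17,14,-160],[0,0,0]],[1,[17,14,-165],[0,0,0]],[1,[17,14,-165],[0,0,0]]]}}

```text
time: 2.0
ee_pos: [0.5056, -0.255, 0.0854]
tcp_rot: [180.0, 0.0, 79.2]
wrist_force: [-0.3, 0.1, 0.7]
opening: 0.0855
grasp_force: 0.0
```

{"method": "step_arm", "body": {"targets": [[0.5,[0,0,0],[0,0,0]],[0.4,[0,0,0],[0,0,0]],[0.3,[0,0,0],[0,0,0]],[0.3,[0,0,0],[0,0,0]],[0.3,[0,0,0],[0,0,0]],[0.3,[0,0,0],[0,0,0]]], "force": 40}}

```text
time: 2.6
ee_pos: [0.5062, -0.2546, 0.086]
tcp_rot: [179.9, 0.0, 79.3]
wrist_force: [-0.3, -0.4, 5.2]
opening: 0.0435
grasp_force: 40.4
```

{"method": "step_arm", "body": {"targets": [[0.3,[0,0,20],[0,0,0]],[0.3,[0,0,50],[0,0,0]],[0.3,[0,0,85],[0,0,0]],[0.3,[0,0,115],[0,0,0]],[0.3,[0,0,130],[0,0,0]],[0.3,[0,0,130],[0,0,0]]]}}

```text
time: 3.2
ee_pos: [0.5066, -0.2547, 0.2174]
tcp_rot: [179.8, 0.1, 79.3]
wrist_force: [1.0, 0.4, -0.8]
opening: 0.0437
grasp_force: 41.0
```

{"method": "step_arm", "body": {"targets": [[0.3,[-4,25,0],[0,0,0]],[0.3,[-9,60,0],[0,0,0]],[0.3,[-15,100,0],[0,0,0]],[0.3,[-21,140,0],[0,0,0]],[0.3,[-27,175,0],[0,0,0]],[0.3,[-31,203,0],[0,0,0]],[0.3,[-33,218,0],[0,0,0]],[0.3,[-33,218,0],[0,0,0]]]}}

```text
time: 4.0
ee_pos: [0.4722, -0.0348, 0.2137]
tcp_rot: [-179.9, -0.0, 79.4]
wrist_force: [-0.2, 0.0, -1.2]
opening: 0.0438
grasp_force: 41.0
```

```bash
cat > caps.py <<'E'
from h import *
def caps(tag):
  for n in('top','side'):
    snap(n,f'{tag}_{n}')
    im=cv2.imread(f'pics/{tag}_{n}.png'); d=np.load(f'pics/{tag}_{n}.npy')
    c=bot.camera_params(n);K,R,t=map(np.array,(c['K'],c['R'],c['t']))
    v,u=np.mgrid[:480,:640]; W=(np.stack([u,v,np.ones_like(u)],-1)@np.linalg.inv(K).T*d[...,None]-t.ravel())@R
    h=cv2.cvtColor(im,cv2.COLOR_BGR2HSV)
    m=(((h[...,0]<8)|(h[...,0]>172))&(h[...,1]>150)&(h[...,2]>70)&(W[...,2]>.06)&(W[...,2]<.3)).astype(np.uint8)
    k,l,s,ce=cv2.connectedComponentsWithStats(m)
    for i in range(1,k):
        if s[i,4]<15: continue
        p=W[l==i]; zt=np.percentile(p[:,2],90); q=p[p[:,2]>zt-.008]
        print(n,ce[i].round(),s[i,4],'ztop %.3f'%zt,((q.min(0)+q.max(0))/2).round(4))
E
python3 - <<'E'
from caps import *
caps('b'); print(bot.get_obs()['ee_pos'],bot.get_obs()['opening'])
a=cv2.imread('pics/b_top.png')[160:310,215:365];b=cv2.imread('pics/b_side.png')[140:290,250:400]
cv2.imwrite('pics/b2.png',cv2.resize(np.hstack([a,b]),None,fx=2.6,fy=2.6,interpolation=2))
E
```

```text
top [313. 242.] 156 ztop 0.122 [0.486  0.0269 0.1215]
top [266. 245.] 186 ztop 0.123 [0.5077 0.1481 0.1223]
top [181. 281.] 144 ztop 0.111 [0.4684 0.3809 0.1102]
side [410. 121.] 152 ztop 0.108 [0.471  0.3765 0.1053]
side [369. 190.] 216 ztop 0.120 [0.5065 0.144  0.1174]
side [302. 214.] 133 ztop 0.236 [ 0.469  -0.0459  0.2332]
side [332. 225.] 151 ztop 0.120 [0.4948 0.0229 0.1182]
[ 0.47257324 -0.03638932  0.21399333] 0.04361579319267552
```

View pics/b2.png

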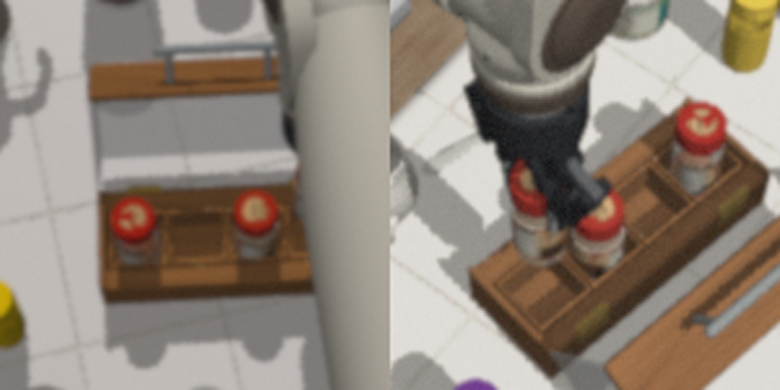

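The jar hangs upright over cell 4, which shows empty at crop (545,280). Lowering it in.

{"method": "step_arm", "body": {"targets": [[0.3,[0,0,-25],[0,0,0]],[0.3,[0,0,-50],[0,0,0]],[0.3,[0,0,-68],[0,0,0]],[0.3,[0,0,-78],[0,0,0]],[0.3,[0,0,-88],[0,0,0]],[0.3,[0,0,-98],[0,0,0]],[0.3,[0,0,-107],[0,0,0]],[0.3,[0,0,-113],[0,0,0]]]}}

```text
time: 4.9
ee_pos: [0.4728, -0.0364, 0.1014]
tcp_rot: [-180.0, 0.0, 79.3]
wrist_force: [0.1, 0.5, -1.1]
opening: 0.0433
grasp_force: 41.0
```

{"method": "step_arm", "body": {"targets": [[0.3,[0,0,-1],[0,0,0]],[0.3,[0,0,-2],[0,0,0]],[0.3,[0,0,-2],[0,0,0]]]}}

```text
time: 5.2
ee_pos: [0.473, -0.0364, 0.1003]
tcp_rot: [180.0, -0.0, 79.3]
wrist_force: [0.1, 0.0, -1.5]
opening: 0.0438
grasp_force: 41.0
```

{"method": "step_arm", "body": {"targets": [[0.3,[0,0,-1],[0,0,0]],[0.3,[0,0,-2],[0,0,0]],[0.3,[0,0,-2],[0,0,0]]]}}

```text
time: 5.5
ee_pos: [0.4729, -0.0364, 0.098]
tcp_rot: [180.0, -0.0, 79.3]
wrist_force: [0.1, 0.6, -1.1]
opening: 0.0442
grasp_force: 41.1
```

{"method": "step_arm", "body": {"targets": [[0.6,[0,0,0],[0,0,0]],[0.7,[0,0,0],[0,0,0]],[0.8,[0,0,0],[0,0,0]],[0.8,[0,0,0],[0,0,0]],[0.8,[0,0,20],[0,0,0]],[0.8,[0,0,60],[0,0,0]],[0.8,[0,0,110],[0,0,0]],[0.8,[0,0,130],[0,0,0]]]}}

```text
time: 6.3
ee_pos: [0.4736, -0.0365, 0.2325]
tcp_rot: [179.7, -0.0, 79.3]
wrist_force: [0.7, 0.3, -1.0]
opening: 0.0682
grasp_force: 0.0
```

{"method": "step_arm", "body": {"targets": [[1,[-2,100,0],[0,0,0]],[1,[-3,300,0],[0,0,0]],[1,[-4,416,0],[0,0,0]],[1,[-4,416,0],[0,0,0]],[1,[-4,416,0],[0,0,0]],[1,[-4,416,0],[0,0,0]],[1,[-4,416,0],[0,0,0]],[1,[-4,416,0],[0,0,0]]]}}

```text
time: 7.1
ee_pos: [0.4685, 0.3657, 0.228]
tcp_rot: [180.0, -0.0, 79.3]
wrist_force: [-0.3, -0.9, -0.3]
opening: 0.0851
grasp_force: 0.0
```

{"method": "step_arm", "body": {"targets": [[1,[0,0,0],[0,0,0]],[1,[0,0,0],[0,0,0]]]}}

```text
time: 7.3
ee_pos: [0.4685, 0.3645, 0.2272]
tcp_rot: [-180.0, 0.1, 79.4]
wrist_force: [0.7, -0.6, 0.4]
opening: 0.0854
grasp_force: 0.0
```

Run:
```python
from caps import *
caps('c'); print(bot.get_obs()['ee_pos'],bot.get_obs()['tcp_rot'])
```

```text
top [313. 242.] 155 ztop 0.123 [0.4857 0.0274 0.1208]
top [336. 242.] 149 ztop 0.122 [ 0.4715 -0.0326  0.1209]
top [266. 245.] 175 ztop 0.123 [0.5068 0.1481 0.1226]
top [183. 283.] 81 ztop 0.110 [0.4349 0.3782 0.1878]
side [411. 121.] 149 ztop 0.108 [0.4713 0.3775 0.1056]
side [369. 190.] 220 ztop 0.121 [0.5068 0.1425 0.1182]
side [329. 222.] 233 ztop 0.120 [0.4852 0.0234 0.1175]
side [308. 238.] 245 ztop 0.120 [ 0.4717 -0.0372  0.1188]
[0.46897463 0.3629099  0.22803409] [-1.79999260e+02  2.06682591e-02  7.92649975e+01]
```

Jar 4 is seated, with its cap top level with its neighbours. Now the left spare.

{"method": "step_arm", "body": {"targets": [[1,[1,15,0],[0,0,0]],[1,[1,15,-40],[0,0,0]],[1,[1,15,-85],[0,0,0]],[1,[1,15,-115],[0,0,0]],[1,[1,15,-130],[0,0,0]],[1,[1,15,-138],[0,0,0]],[1,[1,15,-142],[0,0,0]],[1,[1,15,-142],[0,0,0]]]}}

```text
time: 8.2
ee_pos: [0.4705, 0.3789, 0.0871]
tcp_rot: [179.9, -0.1, 79.3]
wrist_force: [-0.2, 0.1, 0.7]
opening: 0.0851
grasp_force: 0.0
```

{"method": "step_arm", "body": {"targets": [[0.5,[0,0,0],[0,0,0]],[0.4,[0,0,0],[0,0,0]],[0.3,[0,0,0],[0,0,0]],[0.3,[0,0,0],[0,0,0]],[0.3,[0,0,0],[0,0,0]],[0.3,[0,0,0],[0,0,0]]], "force": 40}}

```text
time: 8.8
ee_pos: [0.4702, 0.3789, 0.0869]
tcp_rot: [180.0, -0.1, 79.3]
wrist_force: [-1.3, -0.3, 6.4]
opening: 0.0436
grasp_force: 40.3
```

{"method": "step_arm", "body": {"targets": [[0.3,[0,0,20],[0,0,0]],[0.3,[0,0,50],[0,0,0]],[0.3,[0,0,85],[0,0,0]],[0.3,[0,0,120],[0,0,0]],[0.3,[0,0,145],[0,0,0]],[0.3,[0,0,155],[0,0,0]],[0.3,[0,0,155],[0,0,0]]]}}

```text
time: 9.5
ee_pos: [0.4703, 0.3789, 0.2418]
tcp_rot: [179.9, -0.1, 79.3]
wrist_force: [-0.2, -0.2, -1.5]
opening: 0.0436
grasp_force: 41.0
```

{"method": "step_arm", "body": {"targets": [[0.3,[2,-25,0],[0,0,0]],[0.3,[6,-65,0],[0,0,0]],[0.3,[10,-110,0],[0,0,0]],[0.3,[14,-155,0],[0,0,0]],[0.3,[18,-200,0],[0,0,0]],[0.3,[22,-240,0],[0,0,0]],[0.3,[25,-272,0],[0,0,0]],[0.3,[26,-293,0],[0,0,0]]]}}

```text
time: 10.3
ee_pos: [0.4954, 0.0833, 0.2388]
tcp_rot: [-179.9, 0.1, 79.2]
wrist_force: [0.3, 0.8, -1.9]
opening: 0.0434
grasp_force: 41.0
```

{"method": "step_arm", "body": {"targets": [[0.3,[0,0,-20],[0,0,0]],[0.3,[0,0,-20],[0,0,0]],[0.3,[0,0,-20],[0,0,0]]]}}

```text
time: 10.6
ee_pos: [0.4953, 0.0856, 0.2196]
tcp_rot: [-179.9, 0.1, 79.3]
wrist_force: [-0.7, 0.0, -0.4]
opening: 0.0436
grasp_force: 41.2
```

Run:
```python
from caps import *
caps('d'); print(bot.get_obs()['ee_pos'],bot.get_obs()['tcp_rot'])
a=cv2.imread('pics/d_top.png')[160:310,215:365];b=cv2.imread('pics/d_side.png')[120:270,270:420]
cv2.imwrite('pics/d2.png',cv2.resize(np.hstack([a,b]),None,fx=2.6,fy=2.6,interpolation=2))
```

```text
top [266. 245.] 188 ztop 0.123 [0.5071 0.1488 0.1207]
side [349. 176.] 169 ztop 0.242 [0.4923 0.0799 0.2543]
side [371. 192.] 149 ztop 0.121 [0.5237 0.1204 0.1841]
side [329. 222.] 229 ztop 0.120 [0.4856 0.023  0.1178]
side [308. 238.] 247 ztop 0.120 [ 0.4713 -0.0367  0.118 ]
[0.49581396 0.08601528 0.22095474] [-1.79974577e+02  7.36321502e-03  7.93305548e+01]
```

View pics/d2.png

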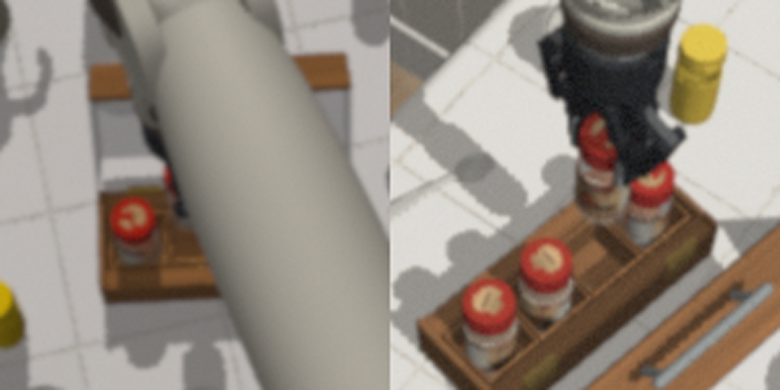

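The jar is upright above cell 2, at crop (600,195). Lowering it.

{"method": "step_arm", "body": {"targets": [[0.3,[0,0,-30],[0,0,0]],[0.3,[0,0,-60],[0,0,0]],[0.3,[0,0,-76],[0,0,0]],[0.3,[0,0,-86],[0,0,0]],[0.3,[0,0,-96],[0,0,0]],[0.3,[0,0,-106],[0,0,0]],[0.3,[0,0,-114],[0,0,0]],[0.3,[0,0,-119],[0,0,0]]]}}

```text
time: 11.5
ee_pos: [0.4959, 0.0856, 0.1015]
tcp_rot: [-180.0, 0.0, 79.3]
wrist_force: [-0.2, 0.3, -1.4]
opening: 0.0437
grasp_force: 41.3
```

{"method": "step_arm", "body": {"targets": [[0.3,[0,0,-1],[0,0,0]],[0.3,[0,0,-2],[0,0,0]],[0.3,[0,0,-2],[0,0,0]]]}}

```text
time: 11.8
ee_pos: [0.4961, 0.0856, 0.1003]
tcp_rot: [180.0, -0.0, 79.3]
wrist_force: [-0.5, -0.1, -1.8]
opening: 0.0435
grasp_force: 41.3
```

{"method": "step_arm", "body": {"targets": [[0.3,[0,0,-1],[0,0,0]],[0.6,[0,0,-1],[0,0,0]],[0.7,[0,0,-1],[0,0,0]],[0.8,[0,0,-1],[0,0,0]],[0.8,[0,0,-1],[0,0,0]],[0.8,[0,0,20],[0,0,0]],[0.8,[0,0,60],[0,0,0]],[0.8,[0,0,110],[0,0,0]]]}}

```text
time: 12.6
ee_pos: [0.495, 0.0854, 0.2098]
tcp_rot: [-179.8, 0.1, 79.3]
wrist_force: [1.9, 0.5, 1.3]
opening: 0.0681
grasp_force: 0.0
```

{"method": "step_arm", "body": {"targets": [[0.5,[0,0,50],[0,0,0]],[0.35,[0,0,60],[0,0,0]],[0.35,[0,-60,60],[0,0,0]],[0.35,[0,-60,60],[0,0,0]],[0.35,[0,-60,60],[0,0,0]],[0.35,[0,-60,60],[0,0,0]]]}}

```text
time: 13.2
ee_pos: [0.4959, 0.0257, 0.2696]
tcp_rot: [-180.0, -0.0, 79.2]
wrist_force: [0.8, 0.1, -0.7]
opening: 0.03
grasp_force: 0.0
```

Run:
```python
from caps import *
caps('e'); print(bot.get_obs()['ee_pos'],bot.get_obs()['tcp_rot'],bot.get_obs()['opening'])
```

```text
top [288. 244.] 180 ztop 0.123 [0.4959 0.0906 0.1217]
top [307. 243.] 53 ztop 0.121 [0.4862 0.0413 0.12  ]
top [266. 245.] 187 ztop 0.122 [0.5072 0.1488 0.1211]
side [369. 190.] 203 ztop 0.120 [0.5084 0.142  0.1176]
side [350. 204.] 257 ztop 0.121 [0.5061 0.0573 0.2058]
side [329. 222.] 235 ztop 0.121 [0.4866 0.0232 0.1187]
side [308. 238.] 243 ztop 0.120 [ 0.4714 -0.0373  0.1182]
[0.4958696  0.02626636 0.26966621] [-1.79969225e+02 -6.81269794e-03  7.93201824e+01] 0.030144651838256983
```

All four jars are seated, with equal cap heights. Next, the bar at (0.6446, 0.0252, 0.171): I'll move above it with the fingers opened to 30 mm.

{"method": "step_arm", "body": {"targets": [[0.35,[50,0,0],[0,0,0]],[0.35,[100,0,0],[0,0,0]],[0.35,[135,0,0],[0,0,0]],[0.35,[149,0,0],[0,0,0]],[0.35,[149,0,-15],[0,0,0]],[0.35,[149,0,-35],[0,0,0]],[0.35,[149,0,-50],[0,0,0]],[0.35,[149,0,-50],[0,0,0]]]}}

```text
time: 14.1
ee_pos: [0.6442, 0.0266, 0.2172]
tcp_rot: [-179.8, 0.0, 79.4]
wrist_force: [-0.4, -0.8, 0.0]
opening: 0.03
grasp_force: 0.0
```

Run:
```python
from h import *
snap('side','f_side');snap('top','f_top'); print(bot.get_obs()['ee_pos'],bot.get_obs()['opening'])
u,v=pix('side',[.6446,.0252,.19]).astype(int)
b=cv2.imread('pics/f_side.png')[v-80:v+60,u-90:u+90]
cv2.imwrite('pics/f2.png',cv2.resize(b,None,fx=4,fy=4,interpolation=2)); print(u,v)
```

```text
[0.64479459 0.02634059 0.22014749] 0.029791753612070673
395 244
```

View pics/f2.png

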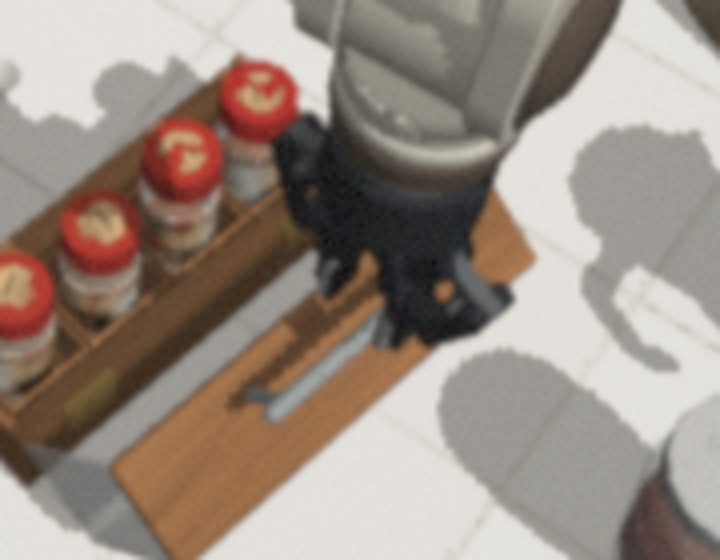

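The fingers, at crop (335,280) and (395,335), straddle the bar's line, and all four jars are seated. Descending slowly.

{"method": "step_arm", "body": {"targets": [[0.35,[0,0,-12],[0,0,0]],[0.35,[0,0,-24],[0,0,0]],[0.35,[0,0,-34],[0,0,0]],[0.35,[0,0,-41],[0,0,0]],[0.35,[0,0,-44],[0,0,0]],[0.35,[0,0,-44],[0,0,0]]]}}

```text
time: 14.8
ee_pos: [0.6447, 0.0255, 0.1755]
tcp_rot: [-180.0, 0.0, 79.3]
wrist_force: [0.2, -0.4, 0.6]
opening: 0.0298
grasp_force: 0.0
```

{"method": "step_arm", "body": {"targets": [[0.25,[0,0,0],[0,0,0]],[0.2,[0,0,0],[0,0,0]],[0.15,[0,0,0],[0,0,0]],[0.1,[0,0,0],[0,0,0]],[0.05,[0,0,0],[0,0,0]],[0,[0,0,0],[0,0,0]],[0,[0,0,0],[0,0,0]],[0,[0,0,0],[0,0,0]]], "force": 30}}

```text
time: 15.6
ee_pos: [0.6458, 0.0254, 0.1767]
tcp_rot: [179.9, -0.0, 79.3]
wrist_force: [5.5, -2.0, 1.6]
opening: 0.0089
grasp_force: 29.3
```

The bar is gripped at an opening of about 9 mm. Computing the arc shifts from here.

Run:
```python
import numpy as np
r=np.hypot(150,20);p=np.arctan2(20,150);t0=2.2
th=np.radians(np.concatenate([np.linspace(126.05,45,25)]))
f=r*np.cos(th+p);u=r*np.sin(th+p)
b=-(f-f[0]);z=u-u[0];X=np.c_[b*.9826,-b*.1857,z]
for k in(0,8,16): 
    print(np.degrees(th[k+8]).round(1),(X[k+1:k+9]-X[k]).round(1).tolist())
```

```text
99.0 [[-6.5, 1.2, 6.0], [-13.4, 2.5, 11.5], [-20.5, 3.9, 16.7], [-28.0, 5.3, 21.4], [-35.7, 6.7, 25.6], [-43.6, 8.2, 29.4], [-51.8, 9.8, 32.7], [-60.1, 11.4, 35.5]]
72.0 [[-8.5, 1.6, 2.3], [-17.1, 3.2, 4.1], [-25.7, 4.9, 5.4], [-34.5, 6.5, 6.1], [-43.2, 8.2, 6.3], [-52.0, 9.8, 6.0], [-60.7, 11.5, 5.2], [-69.4, 13.1, 3.8]]
45.0 [[-8.6, 1.6, -1.9], [-17.0, 3.2, -4.2], [-25.3, 4.8, -7.1], [-33.4, 6.3, -10.5], [-41.3, 7.8, -14.3], [-49.0, 9.3, -18.7], [-56.4, 10.7, -23.4], [-63.5, 12.0, -28.6]]
```

{"method": "step_arm", "body": {"targets": [[0,[-6.5,1.2,6],[0,0,0]],[0,[-13.4,2.5,11.5],[0,0,0]],[0,[-20.5,3.9,16.7],[0,0,0]],[0,[-28,5.3,21.4],[0,0,0]],[0,[-35.7,6.7,25.6],[0,0,0]],[0,[-43.6,8.2,29.4],[0,0,0]],[0,[-51.8,9.8,32.7],[0,0,0]],[0,[-60.1,11.4,35.5],[0,0,0]]]}}

```text
time: 16.4
ee_pos: [0.5855, 0.0367, 0.2131]
tcp_rot: [179.8, -0.0, 79.3]
wrist_force: [4.6, -3.1, 6.4]
opening: 0.0084
grasp_force: 31.0
```

{"method": "step_arm", "body": {"targets": [[0,[-8.5,1.6,2.3],[0,0,0]],[0,[-17.1,3.2,4.1],[0,0,0]],[0,[-25.7,4.9,5.4],[0,0,0]],[0,[-34.5,6.5,6.1],[0,0,0]],[0,[-43.2,8.2,6.3],[0,0,0]],[0,[-52,9.8,6],[0,0,0]],[0,[-60.7,11.5,5.2],[0,0,0]],[0,[-69.4,13.1,3.8],[0,0,0]]]}}

```text
time: 17.2
ee_pos: [0.5144, 0.0501, 0.2148]
tcp_rot: [-179.9, 0.0, 79.3]
wrist_force: [-2.1, -2.4, 10.3]
opening: 0.0083
grasp_force: 32.2
```

Run:
```python
from h import *
snap('side','g_side');snap('top','g_top'); o=bot.get_obs();print(o['ee_pos'],o['opening'],o['wrist_force'],o['grasp_force'])
e=np.array([.6446,.0252,.171])-.1044*np.array([.9826,-.1857,0])-np.array([0,0,.1096])
print(e)
b=cv2.imread('pics/g_side.png')[140:320,240:450]
cv2.imwrite('pics/g2.png',cv2.resize(b,None,fx=3.3,fy=3.3,interpolation=2))
```

```text
[0.51409655 0.05020583 0.21487482] 0.008116791011617153 [ 0.35382219 -4.09378029  1.61950753] 31.42352521419525
[0.54201656 0.04458708 0.0614    ]
```

View pics/g2.png

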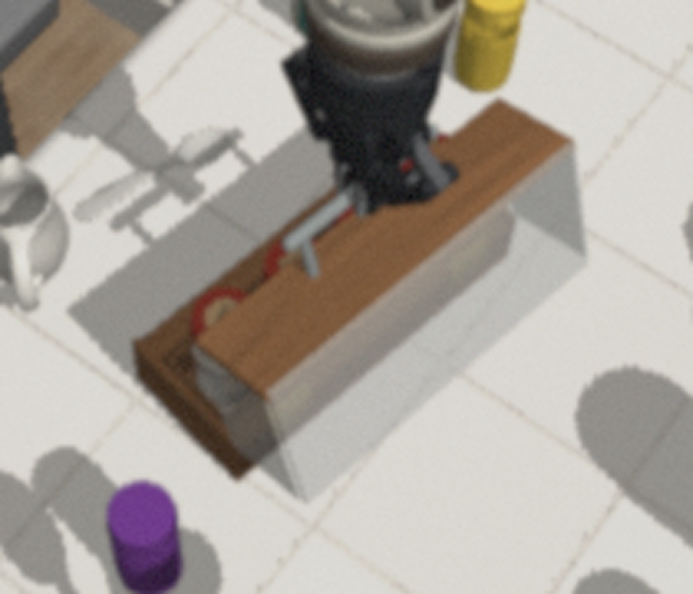

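The cover follows the arm, with the bar held at crop (350,200) and the cover near 72°. Continuing to 45°.

{"method": "step_arm", "body": {"targets": [[0,[-8.6,1.6,-1.9],[0,0,0]],[0,[-17,3.2,-4.2],[0,0,0]],[0,[-25.3,4.8,-7.1],[0,0,0]],[0,[-33.4,6.3,-10.5],[0,0,0]],[0,[-41.3,7.8,-14.3],[0,0,0]],[0,[-49,9.3,-18.7],[0,0,0]],[0,[-56.4,10.7,-23.4],[0,0,0]],[0,[-63.5,12,-28.6],[0,0,0]]]}}

```text
time: 18.1
ee_pos: [0.4513, 0.0622, 0.1862]
tcp_rot: [180.0, 0.0, 79.3]
wrist_force: [0.0, -4.2, -1.4]
opening: 0.0085
grasp_force: 30.6
```

{"method": "step_arm", "body": {"targets": [[0,[0,0,0],[0,0,0]],[0,[0,0,0],[0,0,0]],[0,[0,0,0],[0,0,0]],[0,[0,0,0],[0,0,0]]]}}

```text
time: 18.5
ee_pos: [0.452, 0.0621, 0.1869]
tcp_rot: [-180.0, -0.0, 79.3]
wrist_force: [-2.5, -2.9, 2.8]
opening: 0.0089
grasp_force: 30.7
```

Run:
```python
from h import *
from p import draw
np.set_printoptions(precision=4,suppress=True)
W={}
for n in('top','side'):
    im,d=snap(n,'k_'+n); c=bot.camera_params(n);K,R,t=map(np.array,(c['K'],c['R'],c['t']))
    v,u=np.mgrid[:480,:640]; X=(np.stack([u,v,np.ones_like(u)],-1)@np.linalg.inv(K).T*d[...,None]-t.ravel())@R
    a=np.radians(-10.7);ex=np.array([np.cos(a),np.sin(a),0]);ey=np.array([-ex[1],ex[0],0])
    L=(X-np.array([.490,.055,0])); x=L@ex;y=L@ey;z=X[...,2]
    hs=cv2.cvtColor(im,cv2.COLOR_RGB2HSV); m=(hs[...,0]<25)&(hs[...,1]>70)&(abs(y)<.125)&(abs(y)>.02)&(z>.13)&(z<.26)
    m&=~((hs[...,0]<8)&(hs[...,1]>150)); m=cv2.erode(m.astype(np.uint8),np.ones((3,3)))>0
    P_=np.c_[x[m],z[m]]
    if len(P_)<30: print(n,len(P_)); continue
    nrm=None
    for th in np.radians(np.arange(30,61,.5)):
        # outer panel plane: forward dist 114 in cover frame
        f=-(P_[:,0]-.052)*np.cos(th)+(P_[:,1]-.062)*np.sin(th)
        s=np.subtract(*np.percentile(f,[80,20])); 
        if nrm is None or s<nrm[0]: nrm=(s,np.degrees(th),np.median(f))
    print(n,len(P_),nrm)
o=bot.get_obs();print(o['ee_pos'],o['opening'],o['wrist_force'],o['grasp_force'],o['time'])
draw(.490,.055,-10.7,np.radians(45),'k')
```

```text
top 579 (np.float64(0.005079339543853714), np.float64(44.5), np.float64(0.11313867439451447))
side 583 (np.float64(0.001287187810280338), np.float64(44.0), np.float64(0.11300911853849854))
[0.452  0.0621 0.1868] 0.008991713436224647 [-2.7876 -3.2006  1.4921] 30.755538046360016 18.6
```

View pics/fitk.png

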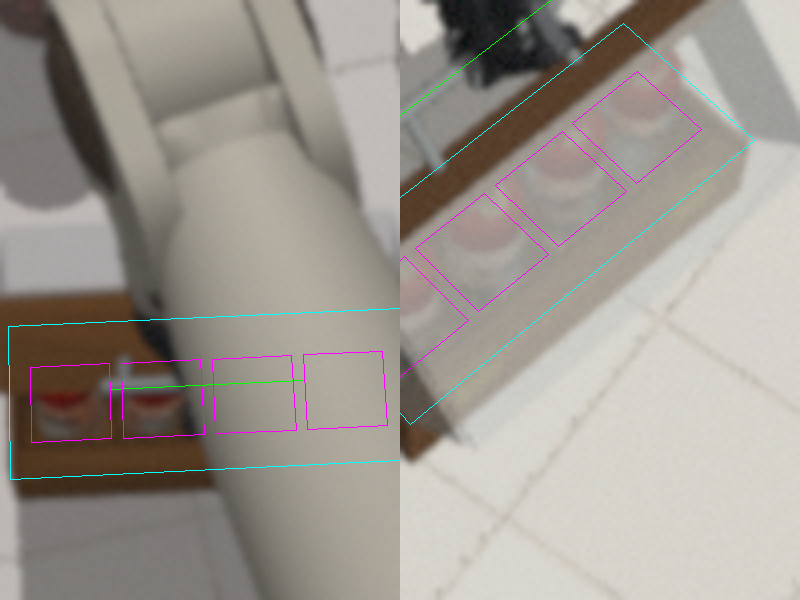

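The cover is held at 45°: the plane fits give 44–44.5° and the bar position gives 45.4°. All four jars are visible in their cells. Handing in.

```bash
python3 -c "
from workcell import bot; print(bot.job_done())"
```

```text
the job is handed in; nothing more can be done
None
```

Both spare jars are seated upright in cells 2 and 4, and the arm is holding the cover by its bar at about 45° (camera and arm readings give 44–45.4°). I handed the job in that way, about 19 s in.

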